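# Clamp the sample filter cartridge home

### The job

Stand the white filter cartridge foot down in the round socket of the bench filter holder and let go of it there without pushing it down by hand. Then swing the hinged clamp over by its black knob and press the knob down until the cartridge stops dead at the bottom - finish by leaning on the knob for a moment with about 15 N, and never more than 20 N or the cartridge cracks. Leave the clamp down on the cartridge, take the hand away, and do not disturb the shells, glassware and jar on the bench.

Things in the scene. Friction and masses are not known exactly. Their poses are not given: they have to be found in the camera images.
- cartridge_mid (a point): Filter cartridge: plain white plastic cylinder with two thin grey bands (half-way up, near the top), 44 mm diameter, 72 mm tall, 80 to 170 g, flat top, foot edge chamfered 4 mm. Stands loose on the bench. This point is its centre, 36 mm above its foot; z towards its top. (The jar is the wider, lower thing with a screw lid.)
- cartridge_top (a point): Centre of the cartridge's flat top, 72 mm above its foot.
- holder_mouth (a point): Filter holder, fixed: steel base 135 x 96 x 10 mm, on it a grey block 70 x 70 mm, top 60 mm above the bench, with a vertical round socket of 47 mm diameter (2 mm chamfer). This point: centre of the mouth, level with the block's top; z up, x towards the clamp's hinge, y along the hinge axis. Two steel posts at x = 40 to 60, y = +-20 mm reach 47 mm above the mouth.
- holder_seat (a point): Fixed point on the socket axis 26 mm below the mouth: where the top of the rubber ring seat is at first. A cartridge on it stands 46 mm out of the socket. The seat carries the cartridge's weight, slides down stiffly under about 12 N and stays where pushed. 5 to 19 mm lower (differs every time, not visible) the cartridge meets a rigid stop: that is home.
- clamp (a joint): Clamp angle in rad: 0 = arm level over the socket, growing as it opens up and over; 2.05 to 2.3 at the start (past upright, leaning away from the socket). Range -0.12 to 2.35. The hinge is stiff (0.25 N m friction) and stays where it is left. The foot meets a cartridge on the unsunk seat at about 0.41; home is somewhere between 0 and 0.31.
- clamp_hinge (a point): Hinge axis of the clamp: 50 mm from the socket's axis along the holder's x, 37 mm above the mouth (97 mm above the bench). The axis is horizontal, along the holder's y.
- clamp_knob (a point): Centre of the black knob at the end of the clamp's cranked 12 mm steel arm: a cylinder 28 mm in diameter, 30 mm long, axis along y. At angle a, in holder_mouth: x = 50 - 130 cos a - 28 sin a, z = 37 + 130 sin a - 28 cos a (mm). Pinched on its flat ends (along y) it pivots in the grip. The foot presses about 2.6 times the knob push; the seat yields at about 6 N on the knob.
- clamp_foot (a point): Lowest point (arm level) of the round steel foot, a 20 mm ball bulging from the underside of the arm, 50 mm from the hinge along the arm and 11 mm below the arm's middle line; it presses on the middle of the cartridge's top.
- murex: Spiky brown murex shell lying on the bench, about 92 mm long with spines reaching 65 mm up; origin under its middle. Leave alone.
- limpet_a: White limpet shell, low cone 44 mm wide, 20 mm high; origin under its middle. Leave alone.
- limpet_b: A second such limpet shell. Leave alone.
- dropper: Amber glass dropper bottle, 36 mm diameter, 106 mm tall with its rubber bulb, upright; origin under its middle. Leave alone.
- mortar: White porcelain mortar, 100 mm wide, 55 mm high; origin under its middle. Leave alone.
- pestle: White porcelain pestle standing on its 34 mm wide head, 102 mm tall; origin under its middle. Leave alone.
- jar: Clear specimen jar with sand and a white screw lid, 56 mm wide, 54 mm tall, upright; origin under its middle. Leave alone.
Not all that is in view belongs to the job. Leave any orange look-alike of the part that bears holder_mouth alone.

How it is judged:
By the outcome, as a careful person would: the job done as asked, in the order asked, and still so for the second after the job is handed in, with the robot touching nothing.
It also fails if it takes over 72 s, if anything falls off the work surface, if the arm or the gripper's body presses on something with over 40 N, if the wrist force passes 120 N, or if a joint passes its speed limit or range.

### The arm

A 6-joint arm with a two-finger parallel gripper is mounted at the origin on the work surface. World frame = base frame: x ahead of the robot, y to its left, z up, the work surface at z = 0. Lengths are in m, angles in rad, forces in N, time in s.
With the tool pointing down it reaches from about 0.375 to 0.9 m from the base axis. Payload 3.1 kg.
Tool frame: the origin (TCP) lies at the very end of the fingers, on their centre line; the grasp point (between the pads) lies 19 mm behind it; z points along the fingers, y is the line along which they close (so a half turn about z gives the same grasp; the last joint's range is limited). The gripper opens to 87 mm and grips with 3 to 60 N. Pads are 19 mm wide; open, the fingers measure 117 mm over their backs; the gripper's body (75 mm by 190 mm) begins 51 mm behind the grasp point.
Start: joints at [-1.292, 0.527, 1.433, -0, 1.181, -0.178], TCP at [0.276, -0.561, 0.223] pointing down, gripper open.
Joint ranges: [-3.08, 3.08], [-0.75, 2.2], [0.22, 2.44], [-1.43, 4.57], [0, 2.65], [-2.85, 2.85]. Speed limits (rad/s): [2.79, 2.79, 3.14, 3.14, 3.14, 3.14].

### API

Orientations are given as a unit quaternion [x, y, z, w].
In Python, from rig import robot gives the robot as it stands. The module is installed in compiled form; this text tells all that it offers.
- The arm moves only by the tool servo_tool, never from a script. Its argument "rows" is one flat list of numbers, 5 for each row, row after row: the closure, from -1 (fully open) to 1 (shut), so that 0 is half open, then the shift along the tool's x, y, z in m, then the turn about the tool's z in degrees. A call has 1 to 5 rows; each row shifts and turns the commanded pose from where the row before left it, along the tool's axes as they then stand; what a row does not reach is not made up. A row lasts 1/12 s, in which the tool goes at most 41.7 mm and 7.16 degrees, less where a joint would pass 70% of its speed; a pose out of reach is approached as far as the arm can. A call with a gripper value outside its range is refused whole. The fingers move at their own pace and stop on an object; "newtons" is the grip in N (left out, the last holds). Time passes only in rows, so rows that do not move let the fingers close. It gives the time, the measured TCP pose, the force, the opening and the grip force at its end, in the units of the state.
- robot.get_obs(): the state, without advancing time (a new reading comes with each control period).
- robot.camera(name): name is "side" or "top"; returns a dict with "pixels" (384x512x3 uint8, red, green, blue), "intrinsics" (3x3 intrinsics, pixels), "rvec" (rotation vector, rad) and "tvec" (3), from world to camera coordinates, as OpenCV has them. Camera axes: x right, y down, z forward; pixel columns grow to the right and rows downward; lengths in m; the calibration is good to about 2 mm. A picture is of the moment at which its call begins. There is no depth.
- robot.hand_in(): hands the job in; it is judged then, once.
Trained networks look in a picture, given as the dict that the camera call returned (one of the last four; its "shot" number tells which), for a name from the list of things; names that differ only in an ending like _2 or _b are one class to them, and where a whole thing is asked for, a point or a joint stands for the part that bears it (a point fixed in the world has none). Each returns a list of dicts, best first, with "score" (0 to 1); they miss things now and then, are a little off and sometimes report something else, mostly with a low value. They report only what shows in the picture. A call takes as long as a camera call. They do not tell look-alikes from the thing itself.
- robot.spot_in(picture, query): "at" ([x, y, z] in m, in world coordinates, good to about 4 mm: the middle of the surface that is visible of it).
- robot.outline_of(picture, query): "region" (384x512 bool, what is visible of it).
- robot.place_of(picture, query): "at" ([x, y, z] in m, in world coordinates, good to about 4 mm: a listed point, or the origin of a listed thing).
The state is a dict: "time": time; "q": joint angles; "joint_velocities": joint speeds; "joint_torque": joint torques, N m; "position": TCP position; "tool_rot": TCP orientation; "ft_force": force on the tool from outside, world axes, zero at the start; "moment": the same for the moment, N m; "grip_width": finger opening in m; "grip_force": force on a finger pad.
Only numpy, scipy, OpenCV 4.12 (cv2) and the standard library are available. Lean on these libraries where they do the work, as an engineer would, in place of code of your own. Each camera call takes 0.05 s, during which the arm holds its last target. There are 200 camera calls.

## Working session

There is one attempt and no reset: what is moved stays moved. The work goes in short steps, Python scripts to look and compute and a tool call to move; the robot and the scene stay as the last step left them, time stands still between calls to the robot, and variables do not carry over. Pictures are saved under pics/ and viewed, at most 10 in all, crops included, and the job is handed in when it is done.

Besides the shell and the picture viewer there is one more tool, called after "Request:" by a JSON object that holds its "api" and its "payload", one argument or row to a line. servo_tool: Moves the arm, as the interface text tells. Its arguments: {"type":"object","properties":{"rows":{"type":"array","items":{"type":"number"}},"newtons":{"type":"number"}},"required":["rows"]}

```bash
mkdir -p pics; python3 - <<'E'
from rig import robot
import cv2, numpy as np
for n in ("side","top"):
    p=robot.camera(n); cv2.imwrite(f"pics/{n}0.png",p["pixels"][:,:,::-1])
    K=p["intrinsics"];R=cv2.Rodrigues(np.array(p["rvec"]))[0]
    print(n,"cam at",np.round(-R.T@np.array(p["tvec"]),3))
    for q in ("cartridge_mid","cartridge_top","holder_mouth","holder_seat","clamp_hinge","clamp_knob","clamp_foot","murex","limpet_a","dropper","mortar","pestle","jar"):
        try:
            for d in robot.place_of(p,q)[:3]:
                uv=cv2.projectPoints(np.array([d["at"]]),np.array(p["rvec"]),np.array(p["tvec"]),K,None)[0].ravel()
                print(q,np.round(d["at"],4),round(d["score"],2),uv.round())
        except Exception as e: print(q,e)
o=robot.get_obs();print(o["position"],o["tool_rot"],o["ft_force"],o["grip_width"],o["time"])
E
```

```text
side cam at [0.208 0.52  0.837]
cartridge_mid [ 0.5301 -0.3281  0.0325] 0.74 [322. 128.]
cartridge_mid [0.5466 0.0034 0.0942] 0.41 [262. 180.]
cartridge_top [ 0.5307 -0.3255  0.0725] 0.83 [323. 119.]
holder_mouth [ 0.5646 -0.046   0.0605] 0.93 [266. 173.]
holder_mouth [0.3466 0.1696 0.0599] 0.91 [295. 271.]
holder_mouth [ 0.3347 -0.2345  0.0589] 0.69 [369. 165.]
holder_seat [0.3475 0.1728 0.0336] 0.94 [293. 277.]
holder_seat [ 0.5668 -0.0459  0.0314] 0.93 [266. 180.]
holder_seat [ 0.3399 -0.2328  0.039 ] 0.66 [365. 169.]
clamp_hinge [0.332  0.2186 0.0965] 0.73 [291. 285.]
clamp_hinge [ 0.314  -0.198   0.0984] 0.72 [374. 166.]
clamp_hinge [0.5465 0.0045 0.0965] 0.66 [262. 179.]
clamp_knob [0.5227 0.0489 0.2182] 0.73 [260. 162.]
clamp_knob [0.3787 0.0952 0.0717] 0.64 [299. 239.]
clamp_knob [ 0.389  -0.3012  0.0668] 0.53 [361. 142.]
clamp_foot [0.3447 0.1735 0.0797] 0.95 [296. 269.]
clamp_foot [ 0.3376 -0.237   0.0837] 0.68 [370. 158.]
clamp_foot [0.5377 0.0181 0.1506] 0.55 [262. 170.]
murex [ 0.7409  0.2292 -0.0031] 0.73 [158. 226.]
murex [0.7565 0.0905 0.0025] 0.52 [186. 189.]
limpet_
[... 1374 characters left out ...]
0.0024] 0.52 [270. 258.]
limpet_a [ 0.6414 -0.3408  0.0013] 0.49 [401. 156.]
dropper [6.332e-01 3.850e-01 2.000e-04] 0.73 [121. 162.]
dropper [ 7.464e-01  2.307e-01 -4.000e-04] 0.72 [182. 120.]
mortar [ 0.7539 -0.1258 -0.0009] 0.67 [317. 116.]
pestle [0.5251 0.0497 0.2205] 0.71 [249. 186.]
pestle [ 0.5302 -0.3273  0.0321] 0.57 [404. 196.]
pestle [ 7.572e-01  8.480e-02 -3.000e-04] 0.53 [237. 116.]
jar [0.5115 0.2959 0.0014] 0.76 [154. 209.]
jar [ 0.7546 -0.121  -0.0034] 0.72 [315. 116.]
jar [0.7581 0.0873 0.0008] 0.29 [236. 115.]
[ 0.27566584 -0.56090274  0.22254835] [ 9.74035781e-01  2.26394119e-01 -6.52627263e-06 -2.71829736e-06] [ 0.01606033  0.11069992 -1.09453398] 0.08672781488491968 1.4
```

View pics/top0.png

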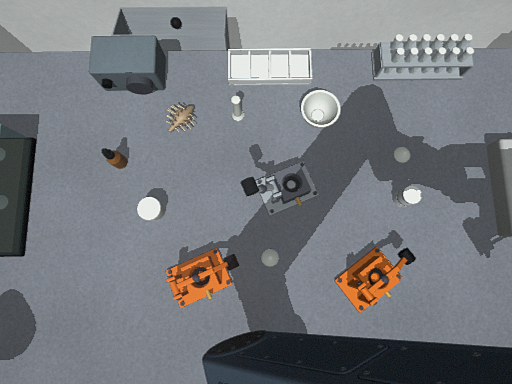

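View pics/side0.png

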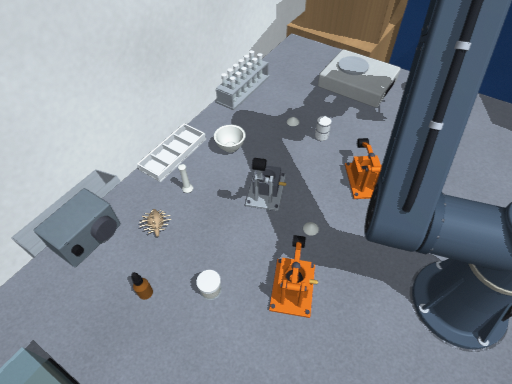

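The wanted cartridge could be confused with the jar at (149,208), the pestle at (237,107) or the test tubes at (430,45), all in the top view. I choose the narrow banded cylinder at (412,195). For the holder, the grey one at (290,184) is right, and the orange look-alikes are at (200,278) and (372,280).

```bash
cat > h.py <<'E'
from rig import robot
import cv2, numpy as np
from scipy.optimize import least_squares
def near(p,q,ref,tol=.03):
    return [d["at"] for d in robot.place_of(p,q) if np.linalg.norm(np.array(d["at"])-ref)<tol]
def knob(a): return np.array([50-130*np.cos(a)-28*np.sin(a),37+130*np.sin(a)-28*np.cos(a)])/1000
def model(s):
    x,y,t,a=s; c,n=np.cos(t),np.sin(t); k=knob(a)
    P=lambda u,z:np.array([x+u*c,y+u*n,.06+z])
    f=np.array([.05,.037])+.001*np.array([-50*np.cos(a)-11*np.sin(a),50*np.sin(a)-11*np.cos(a)])
    return dict(holder_mouth=P(0,0),holder_seat=P(0,-.026),clamp_hinge=P(.05,.037),clamp_knob=P(*k),clamp_foot=P(*f))
def holder(pics,s0,tol=.03):
    m=model(s0); ob={q:np.array(sum([near(p,q,m[q],tol) for p in pics],[])) for q in m}
    ob={q:v for q,v in ob.items() if len(v)}
    f=lambda s:np.concatenate([(v-model(s)[q]).ravel() for q,v in ob.items()])
    r=least_squares(f,s0,loss="soft_l1",f_scale=.004)
    for q,v in ob.items(): print(q,len(v),"resid mm",((v.mean(0)-model(r.x)[q])*1000).round(1))
    return r.x
E
python3 - <<'E'
from h import *
P=[robot.camera(n) for n in ("side","top","side","top")]
s=holder(P,[.564,-.046,np.deg2rad(112),2.2]); print("holder",s.round(4),np.rad2deg(s[2]).round(1), "knob",model(s)["clamp_knob"].round(4))
for q,z in (("cartridge_mid",.036),("cartridge_top",.072)):
    print(q,np.round(sum([near(p,q,[.529,-.327,z]) for p in P],[]),4).tolist())
def crop(im,u,v,h): return cv2.resize(im[v-h*3//4:v+h*3//4,u-h:u+h],(400,300),interpolation=cv2.INTER_CUBIC)
a,b=P[0]["pixels"],P[1]["pixels"]
im=np.vstack([np.hstack([crop(a,322,128,32),crop(b,410,195,32)]),np.hstack([crop(a,265,180,44),crop(b,282,186,50)])])
cv2.imwrite("pics/crop1.png",im[:,:,::-1])
E
```

```text
holder_mouth 4 resid mm [-1.7 -2.2 -0.6]
holder_seat 4 resid mm [ 1.8 -0.5 -2.2]
clamp_hinge 4 resid mm [1.4 1.  0. ]
clamp_knob 4 resid mm [-0.5  0.7  2.9]
clamp_foot 4 resid mm [-1.   0.6  1.4]
holder [ 0.5655 -0.045   1.9832  2.1896] 113.6 knob [0.5244 0.049  0.2191]
cartridge_mid [[0.5287, -0.3283, 0.0305], [0.5305, -0.3271, 0.0331], [0.5304, -0.3266, 0.0295], [0.529, -0.3264, 0.0296]]
cartridge_top [[0.5302, -0.3246, 0.0772], [0.5312, -0.3252, 0.0713], [0.5297, -0.3256, 0.0744], [0.5291, -0.3247, 0.0734]]
```

View pics/crop1.png

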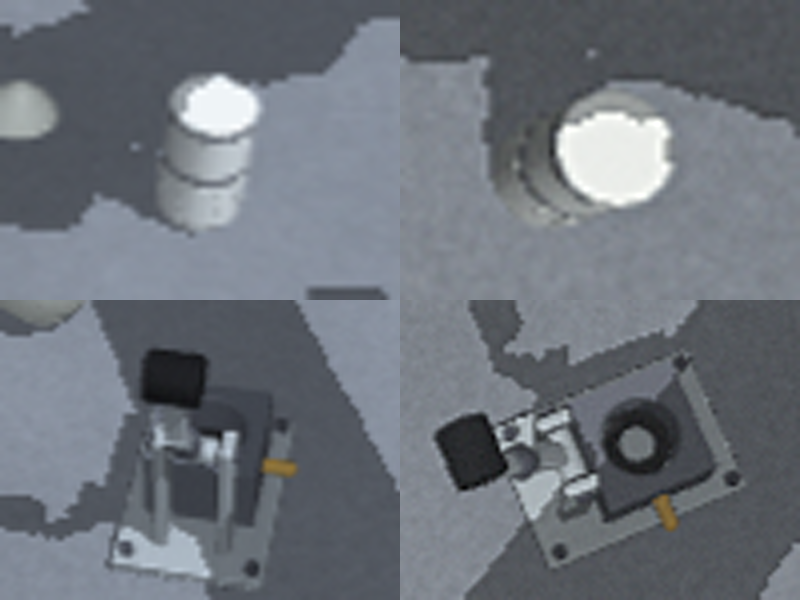

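The crop shows the two grey bands on the cartridge (top row), so the choice is confirmed. It also shows the grey holder with an empty socket and the clamp leaning back (bottom row). The base edge gives a holder yaw of about 113.5°.

Request:
{"api": "servo_tool", "payload": {
  "rows": [-1, 0.037, -0.011, 0, 0, -1, 0.037, -0.011, 0, 0, -1, 0.037, -0.011, 0, 0, -1, 0.037, -0.011, 0, 0, -1, 0.037, -0.011, 0, 0]
}}

```text
time: 3.42
position: [0.4185, -0.4287, 0.2226]
tool_rot: [0.974, 0.226, 0.0, 0.0]
ft_force: [-0.3, -0.6, -0.7]
grip_width: 0.0872
grip_force: 0.0
```

Request:
{"api": "servo_tool", "payload": {
  "rows": [-1, 0.037, -0.011, 0, 0, -1, 0.037, -0.011, 0, 0, -1, 0.037, -0.011, 0, 0, -1, 0.036, -0.01, 0, 0, -1, 0, 0, 0, -7]
}}

```text
time: 3.83
position: [0.5352, -0.3212, 0.2228]
tool_rot: [0.957, 0.289, 0.002, -0.0]
ft_force: [0.3, -0.6, -0.4]
grip_width: 0.0865
grip_force: 0.0
```

Request:
{"api": "servo_tool", "payload": {
  "rows": [-1, 0, 0, 0, -7, -1, 0, 0, 0, -7, -1, 0, 0, 0, -7, -1, 0, 0, 0, -7, -1, 0, 0, 0, -7]
}}

```text
time: 4.25
position: [0.5305, -0.3264, 0.2225]
tool_rot: [0.826, 0.563, 0.0, 0.0]
ft_force: [-0.6, -0.1, 1.0]
grip_width: 0.087
grip_force: 0.0
```

Request:
{"api": "servo_tool", "payload": {
  "rows": [-1, 0, 0, 0.01, -7, -1, 0, 0, 0.01, -7, -1, 0, 0, 0.01, -7, -1, 0, 0, 0.01, -7, -1, 0, 0, 0.01, -7]
}}

```text
time: 4.67
position: [0.5305, -0.3265, 0.1722]
tool_rot: [0.619, 0.785, 0.0, 0.0]
ft_force: [0.2, -0.1, -0.2]
grip_width: 0.0867
grip_force: 0.0
```

Request:
{"api": "servo_tool", "payload": {
  "rows": [-1, 0, 0, 0, -7, -1, 0, 0, 0, -3.3, -1, 0, 0, 0, 0, -1, 0, 0, 0, 0]
}}

```text
time: 5.0
position: [0.5305, -0.3266, 0.1726]
tool_rot: [0.549, 0.836, 0.0, 0.0]
ft_force: [-0.2, -0.5, -0.2]
grip_width: 0.0872
grip_force: 0.0
```

```bash
cat >> h.py <<'E'
def go(target,yaw=None):
    o=robot.get_obs(); from scipy.spatial.transform import Rotation as R
    r=R.from_quat(o["tool_rot"]).as_matrix(); y=np.rad2deg(np.arctan2(r[1,0],r[0,0]))
    print("t",round(o["time"],2),"pos",np.round(o["position"],4),"yaw",y.round(2),"F",np.round(o["ft_force"],2),"w",round(o["grip_width"],4),"g",round(o["grip_force"],1))
    print("tool shift",(r.T@(np.array(target)-o["position"])).round(4), "turn",None if yaw is None else round(y-yaw,2))
def back(p,u,v,z):
    R=cv2.Rodrigues(np.array(p["rvec"]))[0]; C=-R.T@np.array(p["tvec"])
    d=R.T@np.linalg.inv(p["intrinsics"])@[u,v,1]; return C+d*(z-C[2])/d[2]
E
python3 - <<'E'
from h import *
go([.530,-.3262,.035],113.5)
p=robot.camera("top")
print("mouth",back(p,292.2,183.2,.06).round(4))
f=lambda x,y:back(p,232+x/4-100,149+(y-300)/4,.01)
for c in ((553,567),(743,485),(683,355)): print(f(*c).round(4))
E
```

```text
t 5.0 pos [ 0.5305 -0.3266  0.1726] yaw 113.37 F [-0.2  -0.45 -0.22] w 0.0872 g 0.0
tool shift [ 0.0006 -0.0004  0.1376] turn -0.13
mouth [ 0.5609 -0.0491  0.06  ]
[0.4891 0.0031 0.01  ]
[ 0.5391 -0.1175  0.01  ]
[ 0.624  -0.0828  0.01  ]
```

Request:
{"api": "servo_tool", "payload": {
  "rows": [-1, 0, 0, 0.04, 0, -1, 0, 0, 0.04, 0, -1, 0, 0, 0.03, 0, -1, 0, 0, 0.02, 0, -1, 0, 0, 0.007, 0]
}}

```text
time: 5.47
position: [0.5285, -0.3249, 0.0321]
tool_rot: [0.549, 0.836, 0.0, -0.003]
ft_force: [0.6, 0.3, -0.3]
grip_width: 0.0869
grip_force: 0.0
```

Request:
{"api": "servo_tool", "payload": {
  "rows": [-0.2, 0, 0, 0, 0, 0.1, 0, 0, 0, 0, 0.3, 0, 0, 0, 0, 0.5, 0, 0, 0, 0, 0.5, 0, 0, 0, 0],
  "newtons": 15
}}

```text
time: 5.88
position: [0.5313, -0.3272, 0.0373]
tool_rot: [0.548, 0.836, -0.0, 0.002]
ft_force: [-0.7, -0.0, 0.2]
grip_width: 0.0615
grip_force: 0.0
```

Request:
{"api": "servo_tool", "payload": {
  "rows": [0.5, 0, 0, 0, 0, 0.5, 0, 0, 0, 0, 0.5, 0, 0, 0, 0, 0.5, 0, 0, -0.01, 0, 0.5, 0, 0, -0.02, 0]
}}

```text
time: 6.3
position: [0.5287, -0.325, 0.0638]
tool_rot: [0.549, 0.836, 0.0, -0.003]
ft_force: [-0.2, 0.2, -0.4]
grip_width: 0.0435
grip_force: 14.9
```

```bash
python3 - <<'E'
from h import *
go([.5625,-.0475,.135],113.3)
E
```

```text
t 6.3 pos [ 0.5287 -0.325   0.0638] yaw 113.46 F [-0.18  0.22 -0.4 ] w 0.0435 g 14.9
tool shift [ 0.2415  0.1413 -0.0702] turn 0.16
```

Request:
{"api": "servo_tool", "payload": {
  "rows": [0.5, 0, 0, -0.035, 0, 0.5, 0, 0, -0.033, 0, 0.5, 0.03, 0.0175, 0, 0, 0.5, 0.03, 0.0175, 0, 0, 0.5, 0.03, 0.0175, 0, 0]
}}

```text
time: 6.72
position: [0.543, -0.2226, 0.135]
tool_rot: [0.549, 0.836, 0.0, 0.001]
ft_force: [0.3, 1.2, -1.1]
grip_width: 0.0439
grip_force: 14.9
```

Request:
{"api": "servo_tool", "payload": {
  "rows": [0.5, 0.03, 0.0175, 0, 0, 0.5, 0.03, 0.0175, 0, 0, 0.5, 0.03, 0.0175, 0, 0, 0.5, 0.03, 0.0175, 0, 0, 0.5, 0.03, 0.018, 0, 0]
}}

```text
time: 7.13
position: [0.5635, -0.0487, 0.1341]
tool_rot: [0.549, 0.836, 0.0, -0.0]
ft_force: [0.6, -0.3, -0.6]
grip_width: 0.0436
grip_force: 14.9
```

Request:
{"api": "servo_tool", "payload": {
  "rows": [0.5, 0, 0, 0, 0, 0.5, 0, 0, 0, 0, 0.5, 0, 0, 0, 0, 0.5, 0, 0, 0, 0, 0.5, 0, 0, 0, 0]
}}

```text
time: 7.55
position: [0.5638, -0.0518, 0.1337]
tool_rot: [0.549, 0.836, -0.0, 0.0]
ft_force: [0.0, 0.5, -1.2]
grip_width: 0.0436
grip_force: 14.9
```

```bash
python3 - <<'E'
from h import *
go([.5625,-.0475,.135],113.3)
P=[robot.camera(n) for n in ("side","top","side","top")]
o=robot.get_obs()["position"]
for q,z in (("cartridge_mid",o[2]+.001),("cartridge_top",o[2]+.037)):
    print(q,np.round(sum([near(p,q,[o[0],o[1],z]) for p in P],[]),4).tolist())
for p in P:
    print([np.round(a,4).tolist() for q in ("holder_mouth","holder_seat","clamp_hinge") for a in near(p,q,[.56,-.046,.06],.06)])
a,b=P[0]["pixels"],P[1]["pixels"]
def crop(im,u,v,h): return cv2.resize(im[v-h*3//4:v+h*3//4,u-h:u+h],(400,300),interpolation=cv2.INTER_CUBIC)
cv2.imwrite("pics/crop2.png",np.hstack([crop(a,268,168,44),crop(b,288,184,48)])[:,:,::-1])
E
```

```text
t 7.55 pos [ 0.5638 -0.0518  0.1337] yaw 113.36 F [ 0.02  0.54 -1.19] w 0.0436 g 14.9
tool shift [ 0.0045  0.0006 -0.0013] turn 0.06
cartridge_mid [[0.5636, -0.0516, 0.1272], [0.567, -0.0516, 0.1304]]
cartridge_top [[0.5677, -0.0499, 0.175], [0.5669, -0.0533, 0.1737]]
[[0.5656, -0.0461, 0.0607], [0.5658, -0.047, 0.0344]]
[]
[[0.5668, -0.0473, 0.061], [0.569, -0.0479, 0.0309]]
[]
```

View pics/crop2.png

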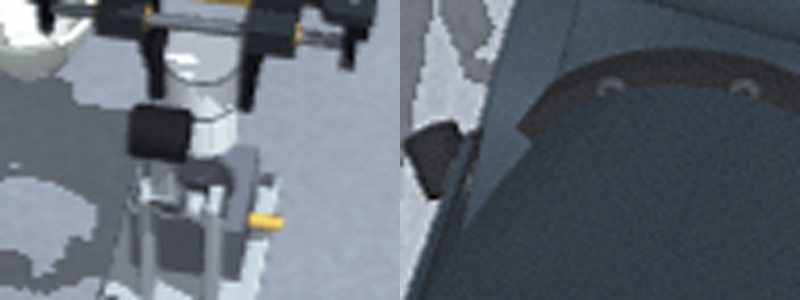

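```bash
python3 - <<'E'
from h import *
out=[]
for n,u,v,h in (("side",266,176,30),("top",288,184,30)):
    p=robot.camera(n); im=cv2.imread(f"pics/{n}0.png"); s=400/(2*h); x0,y0=u-h,v-h
    c=cv2.resize(im[y0:y0+2*h,x0:x0+2*h],(400,400),interpolation=cv2.INTER_CUBIC)
    for (x,y),col in (((.5650,-.0463),(0,0,255)),((.5609,-.0491),(0,255,0))):
        t=np.deg2rad(113.3); R=np.array([[np.cos(t),-np.sin(t)],[np.sin(t),np.cos(t)]])
        th=np.linspace(0,2*np.pi,60); circ=.0255*np.c_[np.cos(th),np.sin(th)]
        sq=.035*np.array([[1,1],[1,-1],[-1,-1],[-1,1],[1,1.]])
        for q in (circ,sq):
            w=np.c_[q@R.T+[x,y],np.full(len(q),.06)]
            uv=cv2.projectPoints(w,np.array(p["rvec"]),np.array(p["tvec"]),p["intrinsics"],None)[0][:,0]
            uv=((uv-[x0,y0]+.5)*s).round().astype(int); cv2.polylines(c,[uv],False,col,1)
    out.append(c)
cv2.imwrite("pics/ov.png",np.hstack(out))
E
```

```text
(no output)
```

View pics/ov.png

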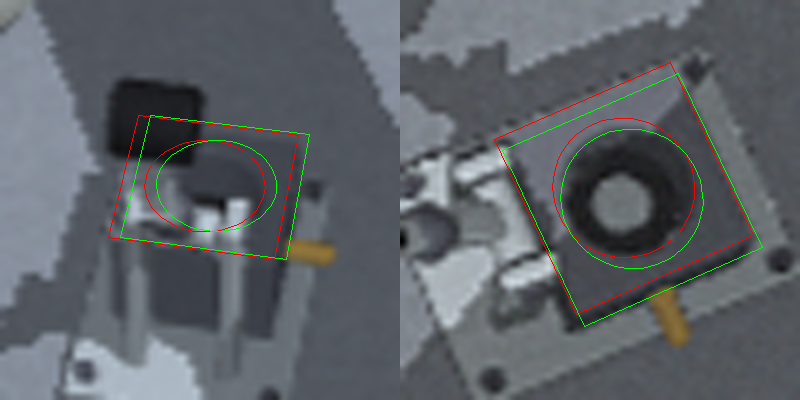

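The overlay puts the mouth between the two candidates: the top view favours green at about (632,199), and the side view favours red. I take the midpoint, (0.563, -0.0477), and the chamfers should absorb the rest.

Request:
{"api": "servo_tool", "payload": {
  "rows": [0.5, 0.004, 0.001, 0.01, 0, 0.5, 0, 0, 0.012, 0, 0.5, 0, 0, 0.012, 0, 0.5, 0, 0, 0, 0, 0.5, 0, 0, 0, 0]
}}

```text
time: 9.27
position: [0.5622, -0.0459, 0.0985]
tool_rot: [0.548, 0.836, -0.0, -0.001]
ft_force: [-0.2, -0.2, -1.6]
grip_width: 0.0435
grip_force: 14.9
```

Request:
{"api": "servo_tool", "payload": {
  "rows": [0.5, 0, 0, 0.002, 0, 0.5, 0, 0, 0.002, 0, 0.5, 0, 0, 0.002, 0, 0.5, 0, 0, 0.002, 0, 0.5, 0, 0, 0, 0]
}}

```text
time: 9.68
position: [0.5629, -0.0463, 0.0914]
tool_rot: [0.549, 0.836, -0.0, -0.0]
ft_force: [-0.2, -0.1, -0.6]
grip_width: 0.0437
grip_force: 14.9
```

```bash
python3 - <<'E'
from h import *
go([.563,-.0477,.0696],113.3); print(robot.get_obs()["moment"])
E
```

```text
t 9.68 pos [ 0.5629 -0.0463  0.0914] yaw 113.47 F [-0.2  -0.07 -0.59] w 0.0437 g 14.9
tool shift [-0.0013 -0.0005  0.0218] turn 0.17
[ 0.01176745 -0.14595025  0.02383538]
```

Request:
{"api": "servo_tool", "payload": {
  "rows": [0.5, 0, 0, 0.002, 0, 0.5, 0, 0, 0.002, 0, 0.5, 0, 0, 0, 0]
}}

```text
time: 9.93
position: [0.5636, -0.0464, 0.0875]
tool_rot: [0.549, 0.836, 0.0, 0.001]
ft_force: [1.5, -0.3, -1.3]
grip_width: 0.0439
grip_force: 14.9
```

Request:
{"api": "servo_tool", "payload": {
  "rows": [0.5, 0, 0, 0.002, 0, 0.5, 0, 0, 0, 0]
}}

```text
time: 10.1
position: [0.5636, -0.0464, 0.0854]
tool_rot: [0.549, 0.836, 0.0, 0.0]
ft_force: [1.5, 0.8, -1.0]
grip_width: 0.0435
grip_force: 14.9
```

Request:
{"api": "servo_tool", "payload": {
  "rows": [0.5, 0, 0.001, 0.002, 0, 0.5, 0, 0, 0.002, 0, 0.5, 0, 0, 0, 0]
}}

```text
time: 10.35
position: [0.5637, -0.046, 0.0811]
tool_rot: [0.548, 0.836, -0.0, -0.0]
ft_force: [-0.2, 0.3, -0.9]
grip_width: 0.0439
grip_force: 14.9
```

Request:
{"api": "servo_tool", "payload": {
  "rows": [0.5, 0, 0, 0.002, 0, 0.5, 0, 0, 0.002, 0, 0.5, 0, 0, 0, 0]
}}

```text
time: 10.6
position: [0.5637, -0.0459, 0.0771]
tool_rot: [0.549, 0.836, -0.0, -0.0]
ft_force: [0.4, -0.9, -2.7]
grip_width: 0.044
grip_force: 14.9
```

```bash
python3 - <<'E'
from h import *
go([.563,-.0477,.0696],113.3); print(robot.get_obs()["moment"])
E
```

```text
t 10.6 pos [ 0.5637 -0.0459  0.0771] yaw 113.47 F [ 0.4  -0.86 -2.73] w 0.044 g 14.9
tool shift [-0.0013 -0.0014  0.0075] turn 0.17
[ 0.02157724 -0.18462772 -0.0265933 ]
```

Request:
{"api": "servo_tool", "payload": {
  "rows": [0.5, 0, 0, 0.002, 0, 0.5, 0, 0, 0.001, 0, 0.5, 0, 0, 0, 0]
}}

```text
time: 10.85
position: [0.5638, -0.0459, 0.0743]
tool_rot: [0.549, 0.836, -0.0, -0.0]
ft_force: [0.2, 0.3, -0.9]
grip_width: 0.0436
grip_force: 14.9
```

Request:
{"api": "servo_tool", "payload": {
  "rows": [0.5, 0, 0, 0.001, 0, 0.5, 0, 0, 0.001, 0, 0.5, 0, 0, 0, 0]
}}

```text
time: 11.1
position: [0.5638, -0.0459, 0.0724]
tool_rot: [0.548, 0.836, -0.0, -0.0]
ft_force: [0.1, 0.2, -1.7]
grip_width: 0.0433
grip_force: 14.9
```

Request:
{"api": "servo_tool", "payload": {
  "rows": [0.5, 0, 0, 0.001, 0, 0.5, 0, 0, 0, 0]
}}

```text
time: 11.27
position: [0.5639, -0.0459, 0.0714]
tool_rot: [0.548, 0.836, -0.0, -0.0]
ft_force: [0.8, -0.3, -1.5]
grip_width: 0.0434
grip_force: 14.9
```

Request:
{"api": "servo_tool", "payload": {
  "rows": [0.5, 0, 0, 0.0005, 0, 0.5, 0, 0, 0, 0]
}}

```text
time: 11.43
position: [0.5639, -0.0459, 0.071]
tool_rot: [0.548, 0.836, -0.0, -0.0]
ft_force: [0.3, -0.5, -1.6]
grip_width: 0.0438
grip_force: 14.9
```

Request:
{"api": "servo_tool", "payload": {
  "rows": [0.5, 0, 0, 0.0005, 0, 0.5, 0, 0, 0, 0]
}}

```text
time: 11.6
position: [0.5639, -0.0459, 0.0705]
tool_rot: [0.548, 0.836, -0.0, -0.0]
ft_force: [0.3, -0.8, -1.5]
grip_width: 0.0438
grip_force: 14.9
```

Request:
{"api": "servo_tool", "payload": {
  "rows": [0.5, 0, 0, 0.0003, 0, 0.5, 0, 0, 0, 0]
}}

```text
time: 11.77
position: [0.5639, -0.0459, 0.0702]
tool_rot: [0.549, 0.836, -0.0, -0.0]
ft_force: [-0.1, 0.0, -0.8]
grip_width: 0.0436
grip_force: 14.9
```

Request:
{"api": "servo_tool", "payload": {
  "rows": [-0.2, 0, 0, 0, 0, -0.5, 0, 0, 0, 0, -0.5, 0, 0, 0, 0, -0.5, 0, 0, 0, 0, -0.5, 0, 0, 0, 0]
}}

```text
time: 12.18
position: [0.564, -0.0459, 0.0703]
tool_rot: [0.548, 0.836, 0.0, 0.0]
ft_force: [-0.6, -0.3, 0.4]
grip_width: 0.0634
grip_force: 0.0
```

Request:
{"api": "servo_tool", "payload": {
  "rows": [-0.5, 0, 0, -0.01, 0, -0.5, 0, 0, -0.03, 0, -0.5, 0, 0, -0.04, 0, -0.5, 0, 0, -0.04, 0, -0.5, 0, 0, -0.04, 0]
}}

```text
time: 12.6
position: [0.5634, -0.0458, 0.2325]
tool_rot: [0.548, 0.836, -0.0, -0.0]
ft_force: [0.9, 0.7, -0.4]
grip_width: 0.0654
grip_force: 0.0
```

Request:
{"api": "servo_tool", "payload": {
  "rows": [-0.5, 0, 0, -0.04, 0, -0.5, 0, 0, -0.02, 0, -0.5, 0, 0, 0, 0, -0.5, 0, 0, 0, 0, -0.5, 0, 0, 0, 0]
}}

```text
time: 13.02
position: [0.5629, -0.0456, 0.2896]
tool_rot: [0.548, 0.836, -0.0, -0.001]
ft_force: [0.2, 0.3, -0.9]
grip_width: 0.0654
grip_force: 0.0
```

```bash
python3 - <<'E'
from h import *
P=[robot.camera(n) for n in ("side","top","side","top")]
for q,z in (("cartridge_mid",.07),("cartridge_top",.106)):
    print(q,np.round(sum([near(p,q,[.5635,-.0465,z]) for p in P],[]),4).tolist())
s=holder(P,[.5635,-.0465,np.deg2rad(113.4),2.2]); print(s.round(4))
k=model([.5635,-.0465,np.deg2rad(113.4),s[3]])["clamp_knob"]; print("knob",k.round(4))
print([np.round(x,4).tolist() for x in sum([near(p,"clamp_knob",k) for p in P],[])])
print([np.round(x,4).tolist() for x in sum([near(p,"clamp_hinge",[.545,.002,.097]) for p in P],[])])
go([k[0],k[1],k[2]-.019],113.4)
a=P[0]["pixels"]
def crop(im,u,v,h): return cv2.resize(im[v-h*3//4:v+h*3//4,u-h:u+h],(400,300),interpolation=cv2.INTER_CUBIC)
cv2.imwrite("pics/crop3.png",np.hstack([crop(a,268,168,40),crop(P[1]["pixels"],288,184,48)])[:,:,::-1])
E
```

```text
cartridge_mid [[0.5624, -0.046, 0.0673], [0.5665, -0.0448, 0.0686]]
cartridge_top [[0.5647, -0.0467, 0.1094], [0.5641, -0.0474, 0.1095]]
holder_mouth 3 resid mm [ 0.4 -0.9 -8.9]
holder_seat 2 resid mm [ 0.5 -1.  -1.1]
clamp_hinge 2 resid mm [-0.3  0.6 -0.5]
clamp_knob 2 resid mm [-0.4  0.8  1.5]
clamp_foot 2 resid mm [-0.3  0.8  5.8]
[ 0.5674 -0.0452  2.0014  2.1926]
knob [0.5226 0.048  0.219 ]
[[0.5256, 0.0502, 0.2219], [0.5224, 0.0481, 0.219]]
[[0.5457, 0.0007, 0.0976], [0.5468, 0.0009, 0.0954]]
t 15.02 pos [ 0.5639 -0.0459  0.2902] yaw 113.47 F [-0.13  0.09  0.13] w 0.0655 g 0.0
tool shift [ 0.1026 -0.0005  0.0903] turn 0.07
```

View pics/crop3.png

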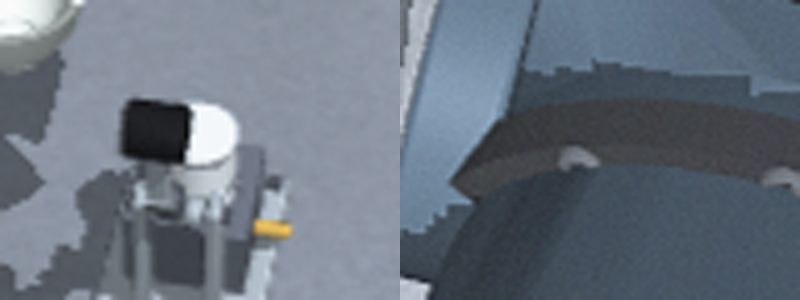

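The cartridge stands upright in the socket at about (205,140) in the left crop, with its top at about 0.107 m. The knob at (155,130) is still open.

Request:
{"api": "servo_tool", "payload": {
  "rows": [-0.5, 0.035, 0, 0, 0, -0.5, 0.035, 0, 0, 0, -0.5, 0.0326, -0.0005, 0, 0, -0.5, 0, 0, 0, 0, -0.5, 0, 0, 0.02, 0]
}}

```text
time: 15.43
position: [0.5246, 0.0493, 0.2737]
tool_rot: [0.547, 0.837, 0.002, 0.004]
ft_force: [0.1, -0.2, -0.4]
grip_width: 0.0652
grip_force: 0.0
```

Request:
{"api": "servo_tool", "payload": {
  "rows": [-0.5, 0, 0, 0.02, 0, -0.5, 0, 0, 0.025, 0, -0.5, 0, 0, 0.025, 0, -0.5, 0, 0, 0, 0, -0.5, 0, 0, 0, 0]
}}

```text
time: 15.85
position: [0.5221, 0.0477, 0.1995]
tool_rot: [0.549, 0.836, -0.001, -0.001]
ft_force: [-0.1, 0.3, 0.7]
grip_width: 0.0655
grip_force: 0.0
```

```bash
python3 - <<'E'
from h import *
go([.523,.048,.200],113.4)
p=robot.camera("side"); print(robot.place_of(p,"clamp_knob")[:2])
a=p["pixels"]; cv2.imwrite("pics/crop4.png",cv2.resize(a[115:195,210:320],(550,400),interpolation=cv2.INTER_CUBIC)[:,:,::-1])
E
```

```text
t 15.85 pos [0.5221 0.0477 0.1995] yaw 113.46 F [-0.12  0.28  0.66] w 0.0655 g 0.0
tool shift [-0.0001  0.0009 -0.0005] turn 0.06
[{'at': [0.3886, -0.2988, 0.0664], 'score': 0.87}, {'at': [0.3764, 0.0964, 0.0699], 'score': 0.87}]
```

View pics/crop4.png

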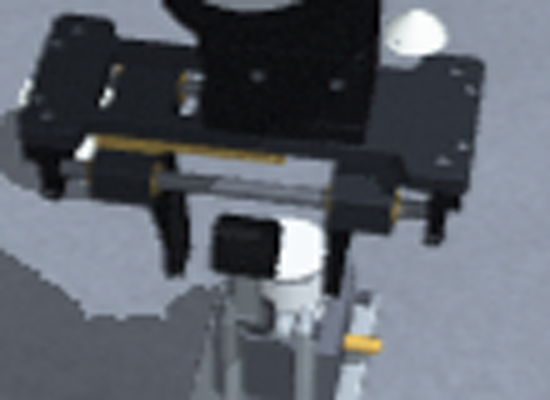

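The knob at (245,245) lies between the fingers at (175,240) and (335,255), roughly centred. I close on it.

Request:
{"api": "servo_tool", "payload": {
  "rows": [0, 0, 0, 0, 0, 0.3, 0, 0, 0, 0, 0.6, 0, 0, 0, 0, 0.6, 0, 0, 0, 0, 0.6, 0, 0, 0, 0],
  "newtons": 12
}}

```text
time: 16.37
position: [0.5228, 0.048, 0.2007]
tool_rot: [0.548, 0.836, 0.0, 0.0]
ft_force: [0.7, -0.8, 0.7]
grip_width: 0.04
grip_force: 0.0
```

Request:
{"api": "servo_tool", "payload": {
  "rows": [0.6, 0, 0, 0, 0, 0.6, 0, 0, 0, 0, 0.6, 0, 0, 0, 0]
}}

```text
time: 16.62
position: [0.5259, 0.0486, 0.2009]
tool_rot: [0.549, 0.836, 0.003, 0.003]
ft_force: [5.9, 2.9, -1.9]
grip_width: 0.0302
grip_force: 12.0
```

```bash
python3 - <<'E'
from h import *
go([.523,.048,.200],113.4)
A=np.arange(2.19,.45,-.12); k=np.array([knob(a) for a in A])*1000
print(np.c_[A[1:],np.diff(k[:,0]),-np.diff(k[:,1])].round(2).tolist(), (k[-1]).round(1))
E
```

```text
t 16.62 pos [0.5259 0.0486 0.2009] yaw 113.39 F [ 5.91  2.92 -1.91] w 0.0302 g 12.0
tool shift [ 0.0006 -0.0029  0.0009] turn -0.01
[[2.07, -15.0, -5.42], [1.95, -15.54, -3.59], [1.83, -15.86, -1.7], [1.71, -15.95, 0.21], [1.59, -15.81, 2.11], [1.47, -15.44, 3.99], [1.35, -14.85, 5.81], [1.23, -14.05, 7.55], [1.11, -13.04, 9.17], [0.99, -11.85, 10.67], [0.87, -10.49, 12.01], [0.75, -8.98, 13.18], [0.63, -7.33, 14.16], [0.51, -5.59, 14.94]] [-77.1  76. ]
```

Request:
{"api": "servo_tool", "payload": {
  "rows": [0.6, 0, 0.003, 0, 0, 0.6, 0, 0, 0, 0, 0.6, -0.015, 0, -0.0054, 0, 0.6, -0.0155, 0, -0.0036, 0, 0.6, 0, 0, 0, 0]
}}

```text
time: 17.03
position: [0.5379, 0.0192, 0.2099]
tool_rot: [0.549, 0.836, -0.001, 0.0]
ft_force: [-2.4, -0.6, 5.9]
grip_width: 0.0302
grip_force: 12.0
```

```bash
cat >> h.py <<'E'
def hz(m=(.5665,-.0448),t=113.4):  # TCP in the holder's plane, mm; nearest clamp angle
    o=robot.get_obs(); p=o["position"]; u=np.array([np.cos(np.deg2rad(t)),np.sin(np.deg2rad(t))]); v=np.array([u[1],-u[0]])
    d=p[:2]-m; g=np.array([d@u,p[2]+.019-.06])*1e3; F=o["ft_force"]
    A=np.linspace(0,2.3,2301); k=np.array([knob(a) for a in A])*1e3; i=np.argmin(np.linalg.norm(k-g,axis=1))
    print("t",round(o["time"],2),"grasp x,z",g.round(1),"y",round(d@v*1e3,1),"a",A[i].round(3),"knob",k[i].round(1),"F x,y,z",np.round([F[:2]@u,F[:2]@v,F[2]],1),"w",round(o["grip_width"],4),"g",round(o["grip_force"],1)); return A[i]
E
python3 -c "
from h import *
hz()"
```

```text
t 17.03 grasp x,z [ 70.  168.9] y -0.8 a 1.934 knob [ 70.  168.5] F x,y,z [ 0.4 -2.5  5.9] w 0.0302 g 12.0
```

Request:
{"api": "servo_tool", "payload": {
  "rows": [0.6, -0.0155, -0.001, -0.003, 0, 0.6, -0.016, 0, -0.0005, 0, 0.6, -0.016, 0, 0.002, 0, 0.6, -0.0155, 0, 0.004, 0, 0.6, 0, 0, 0, 0]
}}

```text
time: 17.45
position: [0.5622, -0.0404, 0.2053]
tool_rot: [0.549, 0.836, -0.001, -0.0]
ft_force: [-2.0, -0.7, -1.8]
grip_width: 0.0301
grip_force: 12.0
```

```bash
python3 -c "
from h import *
hz()"
```

```text
t 17.45 grasp x,z [  5.7 164.3] y -2.3 a 1.448 knob [  6.3 162.6] F x,y,z [ 0.2 -2.1 -1.8] w 0.0301 g 12.0
```

Request:
{"api": "servo_tool", "payload": {
  "rows": [0.6, -0.0148, -0.001, 0.006, 0, 0.6, -0.014, 0, 0.0077, 0, 0.6, -0.013, 0, 0.0094, 0, 0.6, -0.0117, 0, 0.0108, 0, 0.6, 0, 0, 0, 0]
}}

```text
time: 17.87
position: [0.5822, -0.0898, 0.1702]
tool_rot: [0.549, 0.836, -0.001, -0.0]
ft_force: [-2.1, -3.3, -0.6]
grip_width: 0.0301
grip_force: 12.0
```

```bash
python3 -c "
from h import *
hz()"
```

```text
t 17.87 grasp x,z [-47.5 129.2] y -3.4 a 0.969 knob [-46.7 128.3] F x,y,z [-2.2 -3.2 -0.6] w 0.0301 g 12.0
```

Request:
{"api": "servo_tool", "payload": {
  "rows": [0.6, -0.0102, -0.001, 0.0122, 0, 0.6, -0.0087, -0.001, 0.0134, 0, 0.6, -0.007, 0, 0.0143, 0, 0.6, -0.003, 0, 0.0074, 0, 0.6, 0, 0, 0, 0]
}}

```text
time: 18.28
position: [0.5926, -0.1152, 0.1235]
tool_rot: [0.549, 0.836, -0.0, 0.001]
ft_force: [-0.4, -3.7, -0.7]
grip_width: 0.0299
grip_force: 12.0
```

```bash
python3 -c "
from h import *
hz()"
```

```text
t 18.28 grasp x,z [-74.9  82.5] y -4.0 a 0.561 knob [-75.   82.5] F x,y,z [-3.2 -1.9 -0.7] w 0.0299 g 12.0
```

Request:
{"api": "servo_tool", "payload": {
  "rows": [0, 0, 0, 0, 0, -0.2, 0, 0, 0, 0, -0.2, 0, 0, 0, 0, -0.2, 0, 0, 0, 0, -0.2, 0, 0, -0.025, 0]
}}

```text
time: 18.7
position: [0.5887, -0.1121, 0.1471]
tool_rot: [0.548, 0.836, -0.001, -0.005]
ft_force: [0.0, 1.8, -0.6]
grip_width: 0.0502
grip_force: 0.0
```

Request:
{"api": "servo_tool", "payload": {
  "rows": [-0.2, 0, 0, -0.025, 0, -0.2, 0, 0, -0.005, 0, 0.5, 0, 0, 0, 0, 1, 0, 0, 0, 0, 1, 0, 0, 0, 0],
  "newtons": 20
}}

```text
time: 19.12
position: [0.5908, -0.1132, 0.1795]
tool_rot: [0.548, 0.836, -0.0, -0.001]
ft_force: [-0.3, -0.7, 0.2]
grip_width: 0.0394
grip_force: 0.0
```

Request:
{"api": "servo_tool", "payload": {
  "rows": [1, 0, 0, 0, 0, 1, 0, 0, 0, 0, 1, 0, 0, 0, 0, 1, 0, 0, 0, 0, 1, 0, 0, 0, 0]
}}

```text
time: 19.53
position: [0.5917, -0.1137, 0.1802]
tool_rot: [0.549, 0.836, -0.0, -0.0]
ft_force: [0.5, -0.2, -0.2]
grip_width: 0.0068
grip_force: 0.0
```

```bash
python3 - <<'E'
from h import *
hz(); p=robot.camera("side"); print([d for d in robot.place_of(p,"clamp_knob")][:3])
print(robot.get_obs()["ft_force"])
a=p["pixels"]; cv2.imwrite("pics/crop5.png",cv2.resize(a[115:205,220:340],(600,450),interpolation=cv2.INTER_CUBIC)[:,:,::-1])
E
```

```text
t 19.53 grasp x,z [-73.3 139.2] y -4.3 a 0.904 knob [-52.4 121.8] F x,y,z [-0.4  0.4 -0.2] w 0.0068 g 0.0
[{'at': [0.588, -0.1157, 0.1464], 'score': 0.84}, {'at': [0.5652, -0.0493, 0.1069], 'score': 0.57}, {'at': [0.388, -0.297, 0.0653], 'score': 0.52}]
[ 0.76336072 -1.01877939 -0.11494334]
```

View pics/crop5.png

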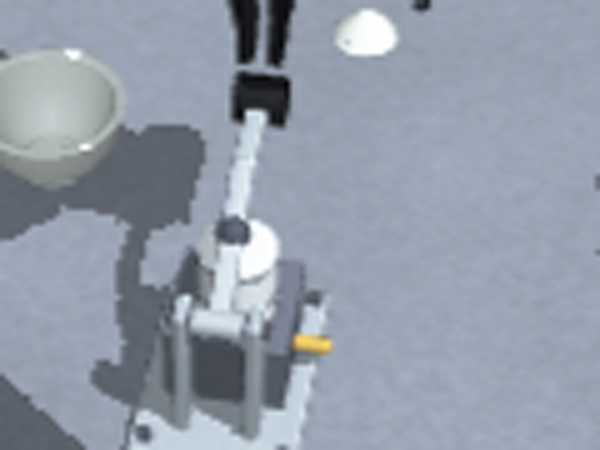

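The cartridge is seated at (255,250) and the clamp arm is above it. The knob at (260,97) lies just under the closing fingers. Now I press on its top with shut fingers.

Request:
{"api": "servo_tool", "payload": {
  "rows": [1, -0.004, 0, 0.006, 0, 1, 0, 0, 0.006, 0, 1, 0, 0, 0.005, 0, 1, 0, 0, 0.003, 0, 1, 0, 0, 0, 0]
}}

```text
time: 20.05
position: [0.5927, -0.1173, 0.1593]
tool_rot: [0.549, 0.836, -0.0, -0.001]
ft_force: [0.1, 0.9, -0.3]
grip_width: 0.0005
grip_force: 0.0
```

Request:
{"api": "servo_tool", "payload": {
  "rows": [1, 0, 0, 0.002, 0, 1, 0, 0, 0.002, 0, 1, 0, 0, 0.002, 0, 1, 0, 0, 0, 0]
}}

```text
time: 20.38
position: [0.5938, -0.1177, 0.1547]
tool_rot: [0.549, 0.836, 0.0, 0.001]
ft_force: [1.1, -0.4, 1.0]
grip_width: 0.0006
grip_force: 0.2
```

Request:
{"api": "servo_tool", "payload": {
  "rows": [1, 0, 0, 0.002, 0, 1, 0, 0, 0.002, 0, 1, 0, 0, 0.002, 0, 1, 0, 0, 0, 0]
}}

```text
time: 20.72
position: [0.5933, -0.1172, 0.1482]
tool_rot: [0.549, 0.836, 0.0, -0.0]
ft_force: [0.0, 0.0, 1.2]
grip_width: 0.0003
grip_force: 0.4
```

```bash
python3 -c "
from h import *
hz()"
```

```text
t 20.72 grasp x,z [-77.1 107.2] y -4.2 a 0.716 knob [-66.5 101.2] F x,y,z [0.  0.  1.2] w 0.0003 g 0.4
```

Request:
{"api": "servo_tool", "payload": {
  "rows": [1, -0.001, 0, 0.002, 0, 1, -0.001, 0, 0.002, 0, 1, 0, 0, 0.002, 0, 1, 0, 0, 0.001, 0, 1, 0, 0, 0, 0]
}}

```text
time: 21.13
position: [0.5942, -0.1195, 0.1415]
tool_rot: [0.548, 0.836, -0.0, 0.0]
ft_force: [-0.3, -1.2, 0.2]
grip_width: 0.0005
grip_force: 0.8
```

Request:
{"api": "servo_tool", "payload": {
  "rows": [1, 0, 0, 0.001, 0, 1, 0, 0, 0.001, 0, 1, 0, 0, 0.001, 0, 1, 0, 0, 0, 0]
}}

```text
time: 21.47
position: [0.5946, -0.1202, 0.1388]
tool_rot: [0.548, 0.836, -0.0, 0.001]
ft_force: [-0.5, -3.2, 3.5]
grip_width: 0.0005
grip_force: 1.9
```

Request:
{"api": "servo_tool", "payload": {
  "rows": [1, 0, 0, 0.001, 0, 1, 0, 0, 0.001, 0, 1, 0, 0, 0, 0]
}}

```text
time: 21.72
position: [0.5947, -0.1197, 0.1367]
tool_rot: [0.549, 0.836, 0.0, 0.001]
ft_force: [-0.3, -2.6, 5.1]
grip_width: 0.0007
grip_force: 2.1
```

Request:
{"api": "servo_tool", "payload": {
  "rows": [1, -0.001, 0, 0.001, 0, 1, 0, 0, 0.001, 0, 1, 0, 0, 0, 0]
}}

```text
time: 21.97
position: [0.595, -0.1203, 0.1344]
tool_rot: [0.549, 0.836, 0.0, 0.0]
ft_force: [1.2, -2.5, 3.7]
grip_width: 0.0004
grip_force: 1.8
```

Request:
{"api": "servo_tool", "payload": {
  "rows": [1, 0, 0, 0.001, 0, 1, 0, 0, 0.001, 0, 1, 0, 0, 0, 0]
}}

```text
time: 22.22
position: [0.5949, -0.1202, 0.1325]
tool_rot: [0.549, 0.836, 0.0, 0.0]
ft_force: [2.7, -3.1, 3.9]
grip_width: 0.0006
grip_force: 2.0
```

```bash
python3 -c "
from h import *
hz()"
```

```text
t 22.22 grasp x,z [-80.5  91.5] y -3.9 a 0.608 knob [-72.7  88.3] F x,y,z [-3.9  1.3  3.9] w 0.0006 g 2.0
```

Request:
{"api": "servo_tool", "payload": {
  "rows": [1, 0, 0, -0.01, 0, -0.2, 0, 0, -0.015, 0, -0.2, 0, 0, 0, 0, -0.2, 0, 0, 0, 0, -0.2, 0, 0, 0, 0]
}}

```text
time: 22.63
position: [0.5934, -0.1192, 0.1567]
tool_rot: [0.548, 0.836, -0.0, -0.002]
ft_force: [-0.6, -0.4, -0.4]
grip_width: 0.0191
grip_force: 0.0
```

Request:
{"api": "servo_tool", "payload": {
  "rows": [-0.2, 0, 0, 0, 0, -0.2, 0, 0, 0, 0, -0.2, 0, 0, 0, 0, -0.2, 0, 0, 0, 0, -0.2, 0, 0, 0, 0]
}}

```text
time: 23.05
position: [0.5944, -0.1201, 0.1573]
tool_rot: [0.549, 0.836, -0.0, -0.0]
ft_force: [0.0, -0.3, -0.6]
grip_width: 0.0494
grip_force: 0.0
```

```bash
python3 -c "
from h import *
hz()"
```

```text
t 23.05 grasp x,z [-80.2 116.3] y -4.3 a 0.759 knob [-63.6 106.2] F x,y,z [-0.3 -0.1 -0.6] w 0.0494 g 0.0
```

Request:
{"api": "servo_tool", "payload": {
  "rows": [-0.2, -0.001, 0, 0.015, 0, -0.2, 0, 0, 0.015, 0, -0.2, 0, 0, 0.015, 0, -0.2, 0, 0, 0.012, 0, -0.2, 0, 0, 0, 0]
}}

```text
time: 23.47
position: [0.5932, -0.1205, 0.098]
tool_rot: [0.549, 0.836, -0.001, -0.003]
ft_force: [0.2, -0.1, -1.2]
grip_width: 0.0524
grip_force: 0.0
```

Request:
{"api": "servo_tool", "payload": {
  "rows": [0.1, 0, 0, 0, 0, 0.3, 0, 0, 0, 0, 0.6, 0, 0, 0, 0, 0.6, 0, 0, 0, 0, 0.6, 0, 0, 0, 0],
  "newtons": 8
}}

```text
time: 23.88
position: [0.5951, -0.1215, 0.1014]
tool_rot: [0.548, 0.836, -0.0, 0.001]
ft_force: [-0.8, -1.1, 2.3]
grip_width: 0.0304
grip_force: 8.0
```

```bash
python3 -c "
from h import *
hz()"
```

```text
t 23.88 grasp x,z [-81.7  60.4] y -4.2 a 0.388 knob [-80.9  60.3] F x,y,z [-0.6 -1.2  2.3] w 0.0304 g 8.0
```

Request:
{"api": "servo_tool", "payload": {
  "rows": [0.6, 0, 0, 0.001, 0, 0.6, 0, 0, 0.001, 0, 0.6, 0, 0, 0.001, 0, 0.6, 0, 0, 0, 0]
}}

```text
time: 24.22
position: [0.5953, -0.1218, 0.098]
tool_rot: [0.549, 0.836, -0.0, 0.001]
ft_force: [-2.1, -2.9, 5.6]
grip_width: 0.0299
grip_force: 8.0
```

Request:
{"api": "servo_tool", "payload": {
  "rows": [0.6, 0, 0, 0.001, 0, 0.6, 0, 0, 0.001, 0, 0.6, 0, 0, 0.001, 0, 0.6, 0, 0, 0, 0]
}}

```text
time: 24.55
position: [0.5954, -0.122, 0.0945]
tool_rot: [0.548, 0.836, -0.0, 0.001]
ft_force: [-0.9, -5.4, 3.6]
grip_width: 0.0302
grip_force: 8.0
```

```bash
cat > k.py <<'E'
from h import *
hz(); p=robot.camera("side")
k=[d["at"] for d in robot.place_of(p,"clamp_knob") if abs(d["at"][0]-.597)<.03 and abs(d["at"][1]+.12)<.03]
t=[d["at"] for d in robot.place_of(p,"cartridge_top") if abs(d["at"][0]-.565)<.02 and abs(d["at"][1]+.046)<.02]
print("knob",np.round(k,4).tolist(),"top",np.round(t,4).tolist())
E
python3 k.py
```

```text
t 24.55 grasp x,z [-82.3  53.5] y -4.1 a 0.336 knob [-82.   53.4] F x,y,z [-4.6 -2.9  3.6] w 0.0302 g 8.0
knob [[0.5917, -0.1255, 0.1145]] top [[0.5633, -0.0467, 0.1042], [0.5639, -0.045, 0.062]]
```

Request:
{"api": "servo_tool", "payload": {
  "rows": [0.6, -0.002, -0.001, 0.001, 0, 0.6, 0, 0, 0.001, 0, 0.6, 0, 0, 0.001, 0, 0.6, 0, 0, 0, 0]
}}

```text
time: 25.03
position: [0.5955, -0.1223, 0.0913]
tool_rot: [0.549, 0.836, 0.001, 0.0]
ft_force: [2.1, 2.7, 3.0]
grip_width: 0.03
grip_force: 8.0
```

```bash
python3 k.py
```

```text
t 25.03 grasp x,z [-82.7  50.3] y -4.2 a 0.312 knob [-82.3  50.3] F x,y,z [1.7 3.  3. ] w 0.03 g 8.0
knob [[0.5929, -0.1262, 0.1105]] top [[0.5626, -0.0492, 0.1061]]
```

Request:
{"api": "servo_tool", "payload": {
  "rows": [0.6, 0, 0, 0.001, 0, 0.6, 0, 0, 0.001, 0, 0.6, 0, 0, 0, 0]
}}

```text
time: 25.43
position: [0.5954, -0.1225, 0.0897]
tool_rot: [0.549, 0.836, 0.001, 0.0]
ft_force: [3.2, 4.9, 3.7]
grip_width: 0.0301
grip_force: 8.0
```

```bash
python3 k.py
```

```text
t 25.43 grasp x,z [-82.8  48.7] y -4.3 a 0.3 knob [-82.5  48.7] F x,y,z [3.2 4.9 3.7] w 0.0301 g 8.0
knob [[0.5954, -0.1274, 0.1096]] top [[0.5636, -0.0463, 0.1031]]
```

Request:
{"api": "servo_tool", "payload": {
  "rows": [0.6, 0.001, 0.001, 0.001, 0, 0.6, 0, 0, 0.001, 0, 0.6, 0, 0, 0.001, 0, 0.6, 0, 0, 0, 0]
}}

```text
time: 25.92
position: [0.5955, -0.1225, 0.0867]
tool_rot: [0.548, 0.836, -0.0, 0.0]
ft_force: [1.1, 0.5, 4.1]
grip_width: 0.0305
grip_force: 8.0
```

```bash
python3 k.py
```

```text
t 25.92 grasp x,z [-82.9  45.7] y -4.2 a 0.278 knob [-82.7  45.8] F x,y,z [0.  1.3 4.1] w 0.0305 g 8.0
knob [[0.5935, -0.1252, 0.1053]] top [[0.5621, -0.0464, 0.1038]]
```

Request:
{"api": "servo_tool", "payload": {
  "rows": [0.6, 0, 0, 0.001, 0, 0.6, 0, 0, 0.001, 0, 0.6, 0, 0, 0.001, 0, 0.6, 0, 0, 0, 0]
}}

```text
time: 26.4
position: [0.5955, -0.1225, 0.0837]
tool_rot: [0.548, 0.836, -0.0, 0.0]
ft_force: [0.7, 0.5, 4.2]
grip_width: 0.0303
grip_force: 8.0
```

```bash
python3 k.py
```

```text
t 26.4 grasp x,z [-82.9  42.7] y -4.2 a 0.255 knob [-82.9  42.7] F x,y,z [0.2 0.8 4.2] w 0.0303 g 8.0
knob [[0.5952, -0.1237, 0.1029]] top [[0.565, -0.0468, 0.1002]]
```

Request:
{"api": "servo_tool", "payload": {
  "rows": [0.6, 0, 0, 0.001, 0, 0.6, 0, 0, 0.001, 0, 0.6, 0, 0, 0.001, 0, 0.6, 0, 0, 0, 0]
}}

```text
time: 26.88
position: [0.5955, -0.1225, 0.0806]
tool_rot: [0.548, 0.836, -0.0, 0.0]
ft_force: [1.6, -1.5, 3.9]
grip_width: 0.0301
grip_force: 8.0
```

Request:
{"api": "servo_tool", "payload": {
  "rows": [0.6, 0, 0, 0.001, 0, 0.6, 0, 0, 0.001, 0, 0.6, 0, 0, 0.001, 0, 0.6, 0, 0, 0, 0]
}}

```text
time: 27.22
position: [0.5955, -0.1224, 0.0776]
tool_rot: [0.548, 0.836, -0.0, 0.0]
ft_force: [1.8, -1.0, 4.4]
grip_width: 0.0299
grip_force: 8.0
```

Request:
{"api": "servo_tool", "payload": {
  "rows": [0.6, 0, 0, 0.001, 0, 0.6, 0, 0, 0.001, 0, 0.6, 0, 0, 0.001, 0, 0.6, 0, 0, 0, 0]
}}

```text
time: 27.55
position: [0.5954, -0.1223, 0.0746]
tool_rot: [0.548, 0.836, -0.0, 0.0]
ft_force: [1.5, -0.9, 5.0]
grip_width: 0.0301
grip_force: 8.0
```

```bash
python3 k.py
```

```text
t 27.55 grasp x,z [-82.6  33.6] y -4.2 a 0.186 knob [-82.9  33.5] F x,y,z [-1.4  1.1  5. ] w 0.0301 g 8.0
knob [[0.5932, -0.125, 0.0934]] top [[0.564, -0.0462, 0.0997], [0.5666, -0.0466, 0.0353]]
```

Request:
{"api": "servo_tool", "payload": {
  "rows": [0.6, 0, 0, 0.001, 0, 0.6, 0, 0, 0.001, 0, 0.6, 0, 0, 0.001, 0, 0.6, 0, 0, 0, 0]
}}

```text
time: 28.03
position: [0.5954, -0.1222, 0.0725]
tool_rot: [0.548, 0.836, -0.0, 0.0]
ft_force: [-1.0, -0.1, 8.8]
grip_width: 0.0302
grip_force: 8.0
```

Request:
{"api": "servo_tool", "payload": {
  "rows": [0.6, 0, 0, 0.0005, 0, 0.6, 0, 0, 0, 0, 0.6, 0, 0, 0, 0]
}}

```text
time: 28.28
position: [0.5954, -0.1222, 0.0723]
tool_rot: [0.548, 0.836, -0.0, 0.0]
ft_force: [-0.6, 0.8, 11.8]
grip_width: 0.0304
grip_force: 8.0
```

```bash
python3 k.py
```

```text
t 28.28 grasp x,z [-82.5  31.3] y -4.2 a 0.169 knob [-82.9  31.3] F x,y,z [ 0.9 -0.2 11.8] w 0.0304 g 8.0
knob [[0.5936, -0.1227, 0.0919]] top [[0.5683, -0.0464, 0.0953]]
```

It meets the rigid stop here. I raise the grip so the fingers can't slip, then lean to about 15 N.

Request:
{"api": "servo_tool", "payload": {
  "rows": [0.6, 0, 0, 0, 0, 0.6, 0, 0, 0.0003, 0, 0.6, 0, 0, 0, 0],
  "newtons": 20
}}

```text
time: 28.68
position: [0.5954, -0.1222, 0.0722]
tool_rot: [0.549, 0.836, -0.0, 0.0]
ft_force: [-1.1, 0.6, 13.4]
grip_width: 0.0299
grip_force: 20.0
```

Request:
{"api": "servo_tool", "payload": {
  "rows": [0.6, 0, 0, 0.0003, 0, 0.6, 0, 0, 0, 0, 0.6, 0, 0, 0, 0, 0.6, 0, 0, 0, 0, 0.6, 0, 0, 0, 0]
}}

```text
time: 29.1
position: [0.5954, -0.1221, 0.0721]
tool_rot: [0.549, 0.836, -0.0, 0.0]
ft_force: [-0.9, -0.2, 11.9]
grip_width: 0.03
grip_force: 20.0
```

Request:
{"api": "servo_tool", "payload": {
  "rows": [0.6, 0, 0, 0, 0, 0.6, 0, 0, 0, 0, 0.6, 0, 0, 0, 0, 0.6, 0, 0, 0, 0, 0.6, 0, 0, 0, 0]
}}

```text
time: 29.52
position: [0.5954, -0.1221, 0.0721]
tool_rot: [0.549, 0.836, -0.0, 0.0]
ft_force: [-1.0, 0.4, 13.4]
grip_width: 0.0301
grip_force: 20.0
```

Request:
{"api": "servo_tool", "payload": {
  "rows": [0.6, 0, 0, 0.0004, 0, 0.6, 0, 0, 0, 0, 0.6, 0, 0, 0, 0, 0.6, 0, 0, 0, 0, 0.6, 0, 0, 0, 0]
}}

```text
time: 29.93
position: [0.5954, -0.1221, 0.0719]
tool_rot: [0.549, 0.836, -0.0, 0.0]
ft_force: [-1.5, 0.0, 15.1]
grip_width: 0.03
grip_force: 20.0
```

Request:
{"api": "servo_tool", "payload": {
  "rows": [0.6, 0, 0, 0, 0, 0.6, 0, 0, 0, 0, 0.6, 0, 0, 0, 0, 0.6, 0, 0, 0, 0, 0.6, 0, 0, 0, 0]
}}

```text
time: 30.35
position: [0.5954, -0.1221, 0.0719]
tool_rot: [0.549, 0.836, -0.0, 0.0]
ft_force: [-2.2, 0.6, 14.8]
grip_width: 0.0297
grip_force: 20.0
```

Request:
{"api": "servo_tool", "payload": {
  "rows": [0.6, 0, 0, -0.001, 0, 0.6, 0, 0, 0, 0, 0.2, 0, 0, 0, 0, -0.2, 0, 0, 0, 0, -0.3, 0, 0, 0, 0]
}}

```text
time: 30.77
position: [0.5939, -0.1215, 0.07]
tool_rot: [0.548, 0.836, -0.001, -0.002]
ft_force: [-0.2, 0.3, -0.9]
grip_width: 0.0415
grip_force: 0.0
```

Request:
{"api": "servo_tool", "payload": {
  "rows": [-0.3, 0, 0, 0, 0, -0.3, 0, 0, 0, 0, -0.3, 0, 0, 0, 0, -0.3, 0, 0, 0, 0, -0.3, 0, 0, -0.01, 0]
}}

```text
time: 31.18
position: [0.5938, -0.1215, 0.0795]
tool_rot: [0.549, 0.836, -0.0, -0.002]
ft_force: [0.8, -0.8, 0.0]
grip_width: 0.0561
grip_force: 0.0
```

Request:
{"api": "servo_tool", "payload": {
  "rows": [-0.3, 0, 0, -0.03, 0, -0.3, 0, 0, -0.03, 0, -0.3, 0, 0, -0.04, 0, -0.3, 0, 0, -0.04, 0, -0.3, 0, 0, 0, 0]
}}

```text
time: 31.6
position: [0.6004, -0.1238, 0.2307]
tool_rot: [0.548, 0.836, 0.002, 0.009]
ft_force: [1.3, -0.4, 0.3]
grip_width: 0.0569
grip_force: 0.0
```

```bash
python3 - <<'E'
from h import *
hz(); P=[robot.camera(n) for n in("side","top")]
s=holder(P,[.5665,-.0448,1.979,.17]); print(s.round(3))
for q in("limpet_a","jar","mortar","murex","dropper","pestle"): print(q,[np.round(d["at"],3).tolist() for d in robot.place_of(P[0],q)[:2]])
a=P[0]["pixels"]; cv2.imwrite("pics/end.png",cv2.resize(a[100:220,200:360],(640,480),interpolation=cv2.INTER_CUBIC)[:,:,::-1])
E
```

```text
t 31.6 grasp x,z [-86.  189.7] y -0.3 a 1.055 knob [-38.5 136.3] F x,y,z [-0.9  1.   0.3] w 0.0569 g 0.0
holder_mouth 2 resid mm [ 0.9 -0.2 -0.6]
holder_seat 1 resid mm [-0.2  1.5 -1.4]
clamp_hinge 2 resid mm [-0.9  1.6  0.4]
clamp_knob 1 resid mm [ 0.2 -0.  -0.2]
clamp_foot 2 resid mm [-0.4 -2.3  0.4]
[ 0.564 -0.046  1.915  0.209]
limpet_a [[0.565, -0.047, 0.056], [0.388, 0.009, -0.002]]
jar [[0.569, -0.047, 0.032]]
mortar [[0.754, -0.125, 0.0]]
murex [[0.741, 0.226, -0.002]]
dropper [[0.632, 0.387, 0.003], [0.386, 0.009, -0.004]]
pestle [[0.754, 0.09, 0.001]]
```

View pics/end.png

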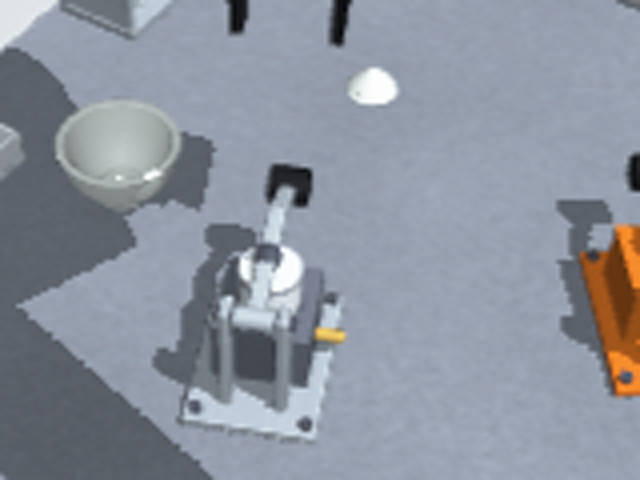

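The clamp foot rests on the cartridge at (268,255), the knob is free at (290,185), and the fingers are well above. The neighbouring objects the networks report are where they were.

Request:
{"api": "servo_tool", "payload": {
  "rows": [-0.3, 0, 0, 0, 0, -0.3, 0, 0, 0, 0, -0.3, 0, 0, 0, 0]
}}

```text
time: 32.75
position: [0.5954, -0.122, 0.2211]
tool_rot: [0.548, 0.836, 0.0, 0.0]
ft_force: [-0.4, 0.5, -0.2]
grip_width: 0.0567
grip_force: 0.0
```

```bash
python3 -c "
from rig import robot
print(robot.hand_in())"
```

```text
the job is handed in; nothing more can be done
None
```

I stood the cartridge in the grey holder's socket, let it go there unpushed, drove it to its stop by the clamp knob and leaned on the knob at about 15 N (highest reading 15.1 N); the clamp is down, the hand clear, and the job handed in at 32.75 s with no verdict shown.

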